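# Open the label printer for a new roll

### The arm

A 6-joint arm with a two-finger parallel gripper is mounted at the origin on a cart in front of the work surface, level with it; the furniture and walls round the work are solid. World frame = base frame: x ahead of the robot, y to its left, z up, the work surface at z = 0. Lengths are in mm, angles in rad, forces in N, time in s.
With the tool pointing down it reaches from about 275 to 1000 mm from the base axis. Payload 8.4 kg.
Tool frame: the origin (TCP) lies midway between the tips of the shut fingers; the grasp point (between the pads) lies 19 mm behind it; z points along the fingers, y is the direction in which the jaws open and shut (so a half turn about z gives the same grasp; the last joint's range is limited). The gripper opens to 85 mm and grips with 20 to 120 N. Pads are 22 mm wide; open, the fingers measure 114 mm over their backs; the gripper's body (76 mm by 85 mm) begins 54 mm behind the grasp point. The pads swing forward as they close: fully open they stand 13 mm farther back than shut.
Start: joints at [-1.192, 0.353, 1.633, -0, 1.155, -0.002], TCP at [232.288, -580.233, 231.281] pointing down, gripper open.
Joint ranges: [-2.63, 2.63], [-0.92, 2.1], [0.06, 2.66], [-1.3, 4.44], [0, 2.69], [-3.02, 3.02]. Speed limits (rad/s): [2.22, 2.22, 2.79, 3.14, 3.14, 3.14].

### API

Orientations are given as [roll, pitch, yaw] about the fixed x, y, z axes, in that order (R = Rz(yaw) Ry(pitch) Rx(roll)).
In Python, from rig import * gives the robot as it stands.
- The arm moves only by the tool play_rows, never from a script. Its argument "moves" is a list of rows, each a list of 3 entries, a list of its own where there are three numbers: the shift along the tool's x, y, z in m, then the turn, a rotation vector about the tool's x, y, z in rad, then the opening in per cent of the stroke, from 0 (shut) to 100 (fully open). In form: [[[x, y, z], [rx, ry, rz], fingers], ...]. A call has 1 to 20 rows; each row shifts and turns the commanded pose from where the row before left it, along the tool's axes as they then stand; what a row does not reach is not made up. A row lasts 1/10 s, in which the tool goes at most 50 mm and 8.59 degrees, less where a joint would pass 70% of its speed; a pose out of reach is approached as far as the arm can. A call is refused whole if a number of a shift passes 0.05 or a number of a turn 0.15, either way. A call with a gripper value outside its range is refused whole. The fingers move at their own pace and stop on an object; "squeeze" is the grip in N (left out, the last holds). Time passes only in rows, so rows that do not move let the fingers close. It gives the time, the measured TCP pose, the force and the opening at its end, in the units of the state.
- sense(): the state, without advancing time (a new reading comes with each control period).
- grab_frame(name): name is "scene" or "top"; returns a dict with "pixels" (400x640x3 uint8, red, green, blue), "intrinsics" (3x3 intrinsics, pixels), "R" (3x3) and "t" (3): a world point X has camera coordinates R X + t. Camera axes: x right, y down, z forward; pixel columns grow to the right and rows downward; lengths in mm; the calibration is good to about 2 mm. A picture is of the moment at which its call begins. There is no depth.
- sign_off(): hands the job in, once; it reports no verdict.
The state is a dict: "clock": time; "qpos": joint angles; "qvel": joint speeds; "joint_efforts": joint torques, N m; "eef_pos": TCP position; "tcp_rot": TCP orientation; "contact_force": force on the tool from outside, world axes, zero at the start; "wrist_torque": the same for the moment, N m; "opening": opening from 0.0 (shut) to 1.0 (fully open).
Only numpy, scipy, OpenCV 4.12 (cv2) and the standard library are available. Lean on these libraries where they do the work, as an engineer would, in place of code of your own. Each camera call takes 0.05 s, during which the arm holds its last target. There are 200 camera calls.

### The job

The label printer has run out: open its roll compartment. With a fingertip press the ribbed front of the grey cover gently down once, all the way, so that its push-push latch lets go; take the hand away and see for a second or two that the cover has popped up and stays up by itself, then push the cover from below its raised front edge right over until it rests fully open, and leave it so. Do not pinch or lift anything, do not shift the printer, do not press the cover shut again, and leave the things around it alone.

Things in the scene. Friction and masses are not known exactly. Their poses are not given: they have to be found in the camera images.
- printer: label printer, white shell on a grey base, 190 x 140 mm, 118 mm high, 1.5 kg, loose on rubber feet, an 8 mm nose with label slot in front. Origin: centre of the underside; x points to its back, y to its left, z up. The grey cover lies flush in its flat top, x = -55 mm (front edge) to +45 mm (hinge), y = -50 to 50 mm; around it flat shell: 32 mm ahead, 48 mm behind, 20 mm each side
- press_spot (a point): where to press: middle of four ribs (34 mm wide) on the upper face of the cover, 19 mm behind its front edge, 81 mm from its hinge; moves with the cover. Latched, it gives nothing until about 3 N, then sinks under 3 to 5 N by 6.5 mm to a hard stop. The latch lets go if it has sunk at least 5 mm and the finger then goes up again
- cover_edge (a point): middle of the cover's front edge, half-way through its 5 mm thickness, 100 mm from the hinge; moves with the cover. With the cover popped up it stands about 32 mm above the printer's top
- cover_hinge (a point): middle of the cover's hinge axis, 115.5 mm above the bench; the axis runs along the printer's y. The point turns with the cover: its x points along the cover away from its front edge, z out of its upper face
- cover (a joint): cover angle, rad, grows as the front edge rises: 0 latched, -0.08 pressed to the stop, 0.33 popped up, 1.57 upright, 1.85 fully open on its stop. Let go, a plunger lifts the 90 g cover to 0.33 in half a second and carries it; pressed fully down again it would latch. Above 0.33 it swings freely: short of upright it falls back on the plunger, past it it falls open and stays
- latch_pin (a joint): follower pin inside the latch, hidden, slides sideways, m: 0 latched, about +0.006 while the latch lets go, -0.006 while the cover is up; between -0.006 and -0.003 with the cover down means that the popped cover is being pressed shut again
- label_roll: new roll of white labels standing on its side at the printer's right, 78 mm across, 56 mm high, loose; origin at the centre of its underside. To be left in its place.
- vial: white and green plastic vial, 31 mm across, 62 mm high, loose, at the printer's left; origin at the centre of its underside. To be left in its place.
- tablet_jar: brown glass jar of tablets with a dark stopper, 57 mm across, 100 mm high, loose, at the printer's left; origin at the centre of its underside. To be left in its place.
- stapler: stapler, 140 x 38 x 58 mm, loose, in front of the printer; origin at the centre of its underside. To be left in its place.
- tablet_cutter: small blue tablet cutter, 87 x 41 x 26 mm, loose, at the printer's right; origin at the centre of its underside. To be left in its place.
- blister: silver blister pack, 42 x 95 x 5 mm, loose, in front of the printer; origin at the centre of its underside. To be left in its place.
- scissors: scissors with blue handles, 87 x 199 x 9 mm, loose, at the left of the bench; origin at the centre of its underside. To be left in its place.

How it is judged:
By the outcome, as a careful person would: the job done as asked, in the order asked, and still so for the second after the job is handed in, with the robot touching nothing.
It also fails if it takes over 51 s, if anything falls off the work surface, if the arm or the gripper's body presses on something with over 40 N, if the wrist force passes 120 N, or if a joint passes its speed limit or range.

## Working session

There is one attempt and no reset: what is moved stays moved. The work goes in short steps, Python scripts to look and compute and a tool call to move; the robot and the scene stay as the last step left them, time stands still between calls to the robot, and variables do not carry over. Pictures are saved under pics/ and viewed, about 8 in all and at most 12, crops included, and the job is handed in when it is done.

Besides the shell and the picture viewer there is one more tool, called after "Call:" as name(argument=value, ...), one argument or row to a line, values as JSON. play_rows: Moves the arm, as the interface text tells. Its arguments: {"type":"object","properties":{"moves":{"type":"array"},"squeeze":{"type":"number"}},"required":["moves"]}

```bash
mkdir -p pics; python3 - <<'E'
from rig import *
import cv2
s=sense();print({k:s[k] for k in('clock','eef_pos','tcp_rot','contact_force','opening')})
for n in('scene','top'):
    f=grab_frame(n);cv2.imwrite(f'pics/{n}0.png',f['pixels'][:,:,::-1]);print(n,f['intrinsics'],f['R'],f['t'])
E
```

```text
{'clock': 0.0, 'eef_pos': array([ 232.13185188, -579.78847172,  230.57282448]), 'tcp_rot': array([-3.14020590e+00,  1.24196057e-05,  3.80829596e-01]), 'contact_force': array([-0.36132448, -0.17984258,  0.17382829]), 'opening': 0.9950152898635258}
scene [[430.50868102   0.         326.70962086]
 [  0.         430.50868102 194.34573231]
 [  0.           0.           1.        ]] [[-0.56557421 -0.82458974 -0.01332579]
 [-0.63865643  0.44815396 -0.62552058]
 [ 0.52176986 -0.34526771 -0.78009386]] [407.5178155 338.0762249 848.4272893]
top [[482.43644955   0.         319.33984058]
 [  0.         482.43644955 202.57645779]
 [  0.           0.           1.        ]] [[-0.02450287 -0.99963979 -0.01094964]
 [-0.98807631  0.02588189 -0.15177396]
 [ 0.15200269  0.00710018 -0.98835458]] [ 140.87813782  567.19194913 1178.94902699]
```

View pics/scene0.png

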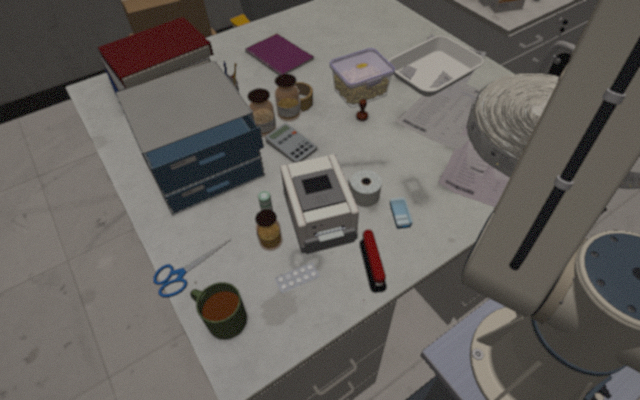

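View pics/top0.png

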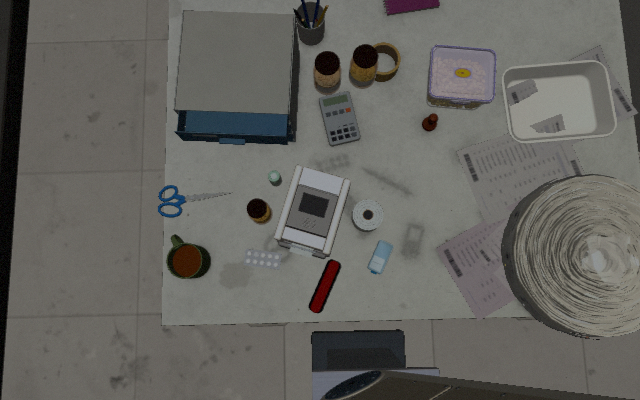

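The scene view shows the printer at about (320,200), the top view at about (313,210). The jar and vial are on its left, the roll on its right, and the stapler and blister in front. I'll enlarge both views.

```bash
python3 - <<'E'
import cv2,numpy as np
a=cv2.imread('pics/top0.png')[155:265,265:365];b=cv2.imread('pics/scene0.png')[145:255,270:370]
z=lambda i:cv2.resize(i,None,fx=4,fy=4,interpolation=cv2.INTER_CUBIC)
cv2.imwrite('pics/z0.png',np.hstack([z(a),z(b)]))
E
```

```text
(no output)
```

View pics/z0.png

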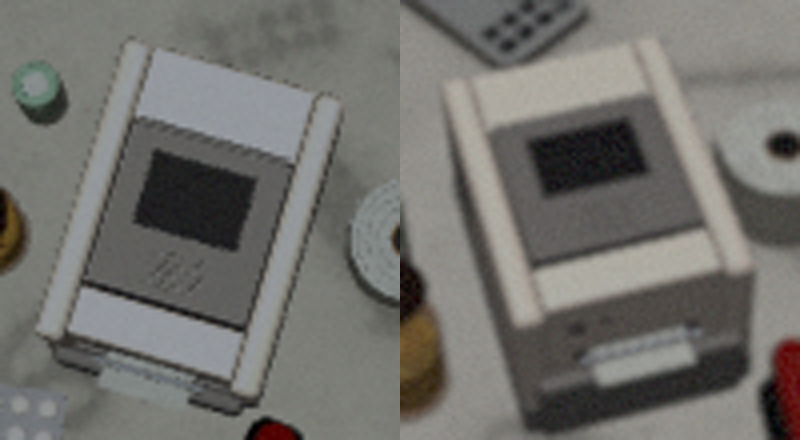

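Left crop: the cover corners are FL (83,285), FR (243,327), RR (295,163), RL (135,118), with the ribs at about (177,270). Right crop, x counted from 400: FL (135,263), FR (305,228), RR (255,95), RL (88,128). Next I fit the pose.

```bash
cat > h.py <<'E'
import numpy as np
from scipy.optimize import least_squares
from scipy.spatial.transform import Rotation as Ro
def proj(f,X):
    c=np.asarray(X)@np.array(f['R']).T+f['t'];p=c@np.array(f['intrinsics']).T;return p[:,:2]/p[:,2:]
def ray(f,uv,z):
    d=np.array(f['R']).T@np.linalg.inv(f['intrinsics'])@[uv[0],uv[1],1];o=-np.array(f['R']).T@f['t'];return o+d*(z-o[2])/d[2]
def P(p,L): # printer local -> world
    c,s=np.cos(p[2]),np.sin(p[2]);L=np.atleast_2d(np.array(L,float));return np.c_[p[0]+c*L[:,0]-s*L[:,1],p[1]+s*L[:,0]+c*L[:,1],L[:,2]]
E
python3 - <<'E'
from rig import *; from h import *
ft,fs=grab_frame('top'),grab_frame('scene')
cov=[[-55,50,118],[-55,-50,118],[45,-50,118],[45,50,118]]
sh=[[95,70,118],[95,-70,118],[-95,-70,118],[-95,70,118]]
off=np.array([265,155]);os=np.array([270,145])
tc=np.array([[83,285],[243,327],[295,163],[135,118]])/4+off
ts=np.array([[130,38],[342,105],[255,398],[38,332]])/4+off
sc=np.array([[135,263],[305,228],[255,95],[88,128]])/4+os
ss=np.array([[260,40],[352,270],[118,325],[45,83]])/4+os
sL=[sh[1],sh[2],sh[3],sh[0]]
for name,t in {'top':1,'scene':2,'both':3}.items():
    def res(p):
        r=[]
        if t&1:r+=[proj(ft,P(p,cov))-tc,proj(ft,P(p,sh))-ts]
        if t&2:r+=[proj(fs,P(p,cov))-sc,proj(fs,P(p,sL))-ss]
        return np.vstack(r).ravel()
    q=least_squares(res,[550,0,-.3]);print(name,q.x,np.round(res(q.x).reshape(-1,2),1).tolist())
p=q.x
for n,L in dict(press=[-36,0,118],edge=[-55,0,115.5],hinge=[45,0,115.5]).items():print(n,P(p,L))
for n,uv,z in [('ribs',(265+177/4,155+270/4),118),('roll',(367.5,215),56),('vial',(274.5,177),62),('jar',(259,210),100),('st',(325,286),50)]:print(n,ray(ft,uv,z))
E
```

```text
top [ 5.44508755e+02  1.41706827e+02 -3.17521654e-01] [[0.1, -1.3], [0.6, 0.3], [-0.3, 1.2], [-0.4, 0.6], [-1.0, -1.3], [1.8, -1.7], [0.9, 1.4], [-1.8, 0.7]]
scene [ 5.39970466e+02  1.45436483e+02 -3.29381998e-01] [[-1.0, 0.3], [-0.1, -1.0], [-0.0, 0.3], [0.7, 1.0], [0.9, -2.1], [2.3, 0.4], [-1.5, 1.3], [-1.3, -1.1]]
both [ 5.42764026e+02  1.43267521e+02 -3.23282540e-01] [[-0.6, -0.7], [-0.2, 1.2], [-0.9, 2.1], [-0.9, 1.2], [-1.3, -0.6], [1.4, -0.7], [-0.0, 2.3], [-2.6, 1.2], [-0.7, -0.9], [0.1, -2.4], [-0.1, -0.8], [0.8, -0.0], [0.7, -3.3], [2.5, -1.1], [-1.0, 0.1], [-1.3, -2.0]]
press [[508.62890731 154.70402883 118.        ]]
edge [[490.61315047 160.73996334 115.5       ]]
hinge [[585.43292332 128.97188697 115.5       ]]
ribs [512.16576044 150.95932852 118.        ]
roll [534.21407085   6.90095367  56.        ]
vial [635.98611803 237.72482368  62.        ]
jar [547.65889233 272.20873107 100.        ]
st [361.98405809 117.59585858  50.        ]
```

```bash
python3 - <<'E'
from rig import *; from h import *
import cv2
ft,fs=grab_frame('top'),grab_frame('scene')
r=lambda X:np.r_[(proj(ft,[X])-[598,258]).ravel(),(proj(fs,[X])-[525,120]).ravel()]
q=least_squares(r,[400,-500,100]);print(q.x,q.fun)
print('tcp in',proj(ft,[sense()['eef_pos']]),proj(fs,[sense()['eef_pos']]))
E
```

```text
[ 438.68210241 -547.96676331   35.76059055] [-7.72564499 -9.78279932 14.00030657  1.34399447]
tcp in [[669.4548473  343.91704355]] [[653.57348959 100.94891263]]
```

Call:
play_rows(
  moves=[
    [[0,0,-0.035],[0,0,0],0],
    [[0,0,-0.035],[0,0,0],0],
    [[0.015,-0.0327,0],[0,0,0],0],
    [[0.015,-0.0327,0],[0,0,0],0],
    [[0.015,-0.0327,0],[0,0,0],0],
    [[0.015,-0.0327,0],[0,0,0],0],
    [[0.015,-0.0327,0],[0,0,0],0],
    [[0.015,-0.0327,0],[0,0,0],0],
    [[0.015,-0.0327,0],[0,0,0],0],
    [[0.015,-0.0327,0],[0,0,0],0],
    [[0.015,-0.0327,0],[0,0,0],0],
    [[0.015,-0.0327,0],[0,0,0],0],
  ],
)

```text
clock: 1.5
eef_pos: [249.7, -219.5, 301.3]
tcp_rot: [3.141, -0.0, 0.38]
contact_force: [0.4, -0.8, 0.3]
opening: -0.002
```

Call:
play_rows(
  moves=[
    [[0.0271,-0.0179,0.0086],[0,0,0],0],
    [[0.0271,-0.0179,0.0086],[0,0,0],0],
    [[0.0271,-0.0179,0.0086],[0,0,0],0],
    [[0.0271,-0.0179,0.0086],[0,0,0],0],
    [[0.0271,-0.0179,0.0086],[0,0,0],0],
    [[0.0271,-0.0179,0.0086],[0,0,0],0],
    [[0.0271,-0.0179,0.0086],[0,0,0],0],
    [[0.0271,-0.0179,0.0086],[0,0,0],0],
    [[0.0271,-0.0179,0.0086],[0,0,0],0],
    [[0.0271,-0.0179,0.0086],[0,0,0],0],
    [[0.0271,-0.0179,0.0086],[0,0,0],0],
    [[0.0271,-0.0179,0.0086],[0,0,0],0],
    [[0.0271,-0.0179,0.0086],[0,0,0],0],
    [[0.0271,-0.0179,0.0086],[0,0,0],0],
  ],
)

```text
clock: 2.9
eef_pos: [509.7, 154.0, 180.5]
tcp_rot: [3.142, -0.0, 0.381]
contact_force: [0.1, -0.9, 0.0]
opening: -0.0
```

```bash
python3 -c "
from rig import *
s=sense();print(s['clock'],s['qpos'],s['eef_pos'],s['tcp_rot'],s['contact_force'],s['opening'])"
```

```text
2.9 [ 2.90679230e-01  2.67471190e-01  1.88042199e+00 -6.11138424e-05
  9.93613118e-01  1.48046275e+00] [509.74184424 154.03798631 180.48700713] [ 3.14153386e+00 -8.13775128e-05  3.81046158e-01] [ 0.09998079 -0.8573925   0.02223202] -0.00021046264803558496
```

Call:
play_rows(
  moves=[
    [[0,0,0],[0,0,-0.1435],0],
    [[0,0,0],[0,0,-0.1435],0],
    [[0,0,0],[0,0,-0.1435],0],
    [[0,0,0],[0,0,-0.1435],0],
    [[0,0,0],[0,0,-0.1435],0],
    [[0,0,0],[0,0,-0.1435],0],
    [[0,0,0],[0,0,-0.1435],0],
    [[0,0,0],[0,0,-0.1435],0],
    [[0,0,0],[0,0,-0.1435],0],
    [[0,0,0],[0,0,-0.1435],0],
    [[0,0,0],[0,0,-0.1435],0],
    [[0,0,0],[0,0,-0.1435],0],
    [[0,0,0],[0,0,-0.1435],0],
    [[0,0,0],[0,0,-0.1435],0],
    [[0,0,0],[0,0,-0.1435],0],
    [[0,0,0],[0,0,-0.1435],0],
    [[0,0,0],[0,0,-0.1435],0],
    [[0,0,0.045],[0,0,0],0],
    [[0,0,0],[0,0,0],0],
  ],
)

```text
clock: 4.8
eef_pos: [506.0, 151.8, 132.2]
tcp_rot: [-3.137, -0.006, 2.82]
contact_force: [-0.6, -0.5, -0.1]
opening: 0.002
```

```bash
cat > snap.py <<'E'
import sys,cv2,numpy as np
from rig import *
n=sys.argv[1]
a=grab_frame('top')['pixels'][140:270,250:380];b=grab_frame('scene')['pixels'][110:260,260:390]
z=lambda i,f:cv2.resize(i[:,:,::-1],None,fx=f,fy=f,interpolation=cv2.INTER_CUBIC)
A=z(a,3);B=z(b,3);A=cv2.copyMakeBorder(A,0,B.shape[0]-A.shape[0],0,0,0)
cv2.imwrite(f'pics/{n}.png',np.hstack([A,B]))
s=sense();print(s['clock'],np.round(s['qpos'],3),np.round(s['eef_pos'],1),np.round(s['tcp_rot'],3),np.round(s['contact_force'],2))
E
python3 snap.py a1
```

```text
4.9 [ 0.289  0.325  1.918  0.     0.9   -0.96 ] [508.4 152.5 135.7] [-3.14e+00 -2.00e-03  2.82e+00] [ 0.5  -0.33  1.1 ]
```

View pics/a1.png

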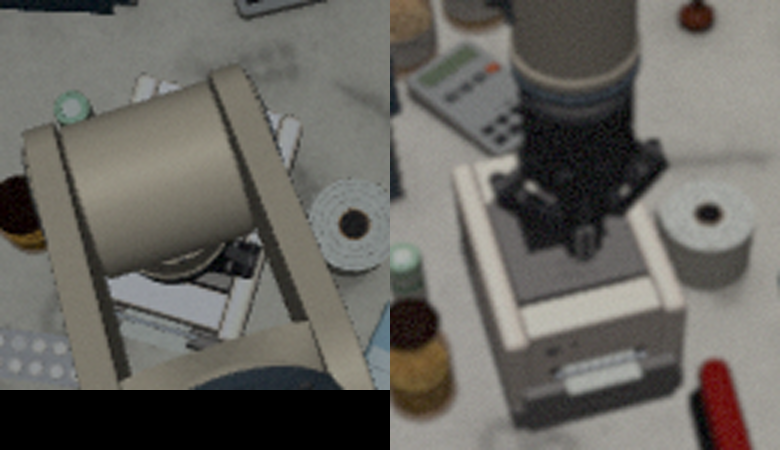

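Scene crop: the shut fingertips, at about (585,250), hang over the ribbed part of the cover, between its front edge at about y=285 and the window. I'll go down gently.

Call:
play_rows(
  moves=[
    [[0,0,0.004],[0,0,0],0],
    [[0,0,0.004],[0,0,0],0],
    [[0,0,0.004],[0,0,0],0],
    [[0,0,0.003],[0,0,0],0],
    [[0,0,0],[0,0,0],0],
    [[0,0,0],[0,0,0],0],
  ],
)

```text
clock: 5.5
eef_pos: [509.1, 152.7, 120.9]
tcp_rot: [-3.142, -0.0, 2.82]
contact_force: [0.0, -0.8, 0.2]
opening: 0.002
```

Call:
play_rows(
  moves=[
    [[0,0,0.001],[0,0,0],0],
    [[0,0,0.001],[0,0,0],0],
    [[0,0,0.001],[0,0,0],0],
    [[0,0,0.001],[0,0,0],0],
    [[0,0,0],[0,0,0],0],
  ],
)

```text
clock: 6.0
eef_pos: [509.1, 152.8, 116.9]
tcp_rot: [3.141, 0.0, 2.82]
contact_force: [-0.5, 0.1, 1.6]
opening: 0.002
```

Call:
play_rows(
  moves=[
    [[0,0,0.001],[0,0,0],0],
    [[0,0,0.001],[0,0,0],0],
    [[0,0,0.001],[0,0,0],0],
    [[0,0,0],[0,0,0],0],
  ],
)

```text
clock: 6.4
eef_pos: [509.1, 152.8, 113.8]
tcp_rot: [3.142, 0.0, 2.82]
contact_force: [-1.2, 0.9, 2.6]
opening: 0.0
```

Call:
play_rows(
  moves=[
    [[0,0,0.001],[0,0,0],0],
    [[0,0,0.001],[0,0,0],0],
    [[0,0,0],[0,0,0],0],
  ],
)

```text
clock: 6.7
eef_pos: [509.2, 152.7, 111.8]
tcp_rot: [3.142, 0.0, 2.82]
contact_force: [-0.5, 0.7, 3.1]
opening: -0.0
```

Call:
play_rows(
  moves=[
    [[0,0,0.0007],[0,0,0],0],
    [[0,0,0],[0,0,0],0],
  ],
)

```text
clock: 6.9
eef_pos: [509.2, 152.8, 111.5]
tcp_rot: [3.141, 0.0, 2.82]
contact_force: [-1.5, 0.4, 7.6]
opening: -0.0
```

Hard stop reached, at 7.6 N. I'll raise the hand and move it away to the front.

Call:
play_rows(
  moves=[
    [[0,0,-0.01],[0,0,0],0],
    [[0,0,-0.03],[0,0,0],0],
    [[0,0,-0.04],[0,0,0],0],
    [[0,0,-0.03],[0,0,0],0],
    [[0.03,0,0],[0,0,0],0],
    [[0.03,0,0],[0,0,0],0],
    [[0.03,0,0],[0,0,0],0],
    [[0.03,0,0],[0,0,0],0],
    [[0,0,0],[0,0,0],0],
    [[0,0,0],[0,0,0],0],
    [[0,0,0],[0,0,0],0],
    [[0,0,0],[0,0,0],0],
  ],
)

```text
clock: 8.1
eef_pos: [396.1, 190.5, 221.3]
tcp_rot: [3.141, 0.0, 2.82]
contact_force: [-0.1, 0.0, 0.2]
opening: 0.001
```

```bash
python3 snap.py a2
```

```text
8.2 [ 0.445  0.07   2.022 -0.     1.05  -0.804] [395.8 190.4 221.1] [-3.141 -0.     2.82 ] [ 0.17 -0.23 -0.11]
```

View pics/a2.png

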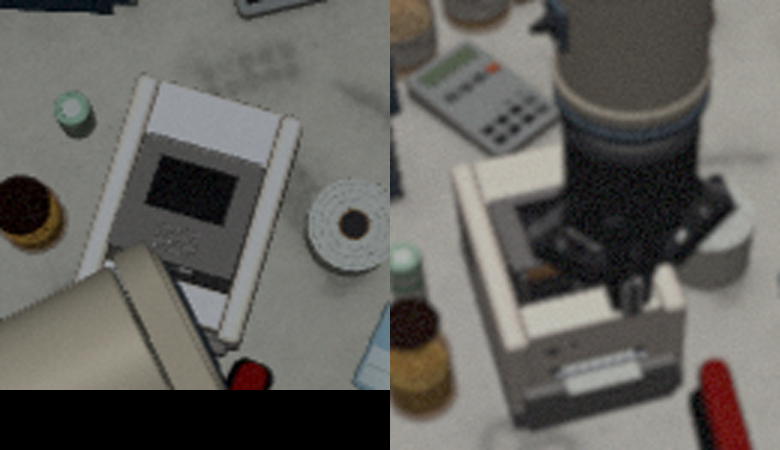

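Top crop: the cover's front edge now stands clear, with a dark gap beneath it from (115,248) to (235,280). The scene view shows the open inside at about (540,270), so the cover has popped up. I'll hold, then tilt the tool while I keep watching.

Call:
play_rows(
  moves=[
    [[0,0,0],[0,0,0],0],
    [[0,0,0],[0,0,0],0],
    [[0,0,0],[0,0,0],0],
    [[0,0,0],[0,0,0],0],
    [[0,0,0],[0,0,0],0],
    [[0,0,0],[0,0,0],0],
    [[-0.02,0,0],[0,-0.1,0],0],
    [[-0.02,0,0],[0,-0.1,0],0],
    [[0,0,0],[0,-0.1,0],0],
    [[0,0,0],[0,-0.1,0],0],
    [[0,0,0],[0,-0.1,0],0],
    [[0,0,0],[0,0,0],0],
    [[0,0,0],[0,0,0],0],
  ],
)

```text
clock: 9.5
eef_pos: [432.6, 178.7, 223.1]
tcp_rot: [-3.141, 0.497, 2.823]
contact_force: [-0.1, -0.6, -0.7]
opening: -0.001
```

```bash
python3 snap.py a3; python3 -c "
from rig import *
from h import *
s=sense();p=[542.8,143.3,-.323];R=Ro.from_euler('xyz',s['tcp_rot']).as_matrix();W=Ro.from_euler('z',-.323).as_matrix()
print('tool axes in printer frame\n',np.round(W.T@R,3),'tcp',W.T@(s['eef_pos']-[542.8,143.3,0]))"
```

```text
9.6 [ 0.687 -0.009  2.207 -0.624  0.764 -0.143] [433.6 178.4 223.6] [3.141 0.498 2.82 ] [-0.54 -0.2  -0.11]
tool axes in printer frame
 [[-0.878 -0.002  0.478]
 [-0.001  1.     0.001]
 [-0.478  0.    -0.878]] tcp [-114.68774075   -1.36035272  223.58771424]
```

View pics/a3.png

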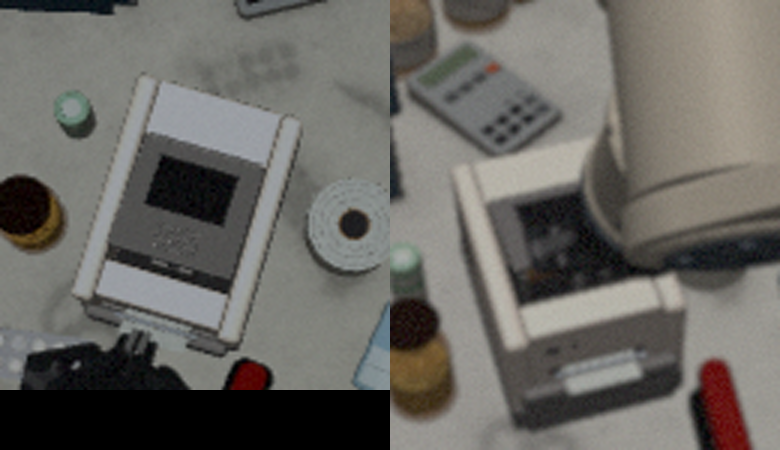

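The cover is still up after about 2 s: the top crop shows the same gap, with the fingertips at about (135,340). The arm has room (q4 = -0.62) and a tilt of 0.5 rad is enough. Next the tips go low in front, then in under the edge.

Call:
play_rows(
  moves=[
    [[0.0036,0.0003,0.0192],[0,0,0],0],
    [[0.0036,0.0003,0.0192],[0,0,0],0],
    [[0.0036,0.0003,0.0192],[0,0,0],0],
    [[0.0036,0.0003,0.0192],[0,0,0],0],
    [[0.0036,0.0002,0.0192],[0,0,0],0],
    [[0,0,0],[0,0,0],0],
    [[0,0,0],[0,0,0],0],
    [[-0.0073,0,0.004],[0,0,0],0],
    [[-0.0073,0,0.004],[0,0,0],0],
    [[0,0,0],[0,0,0],0],
  ],
)

```text
clock: 10.6
eef_pos: [479.6, 164.7, 131.3]
tcp_rot: [3.14, 0.501, 2.819]
contact_force: [-0.7, -0.3, 0.3]
opening: -0.002
```

```bash
cat >> snap.py <<'E'
from h import *
W=Ro.from_euler('z',-.323).as_matrix();print('tcp in printer',np.round(W.T@(s['eef_pos']-[542.8,143.3,0]),1))
E
python3 snap.py a4
```

```text
10.7 [ 0.587  0.21   2.241 -0.851  0.527  0.053] [478.5 164.5 130.8] [3.141 0.501 2.819] [-0.03 -0.33  0.59]
tcp in printer [-67.8  -0.3 130.8]
```

View pics/a4.png

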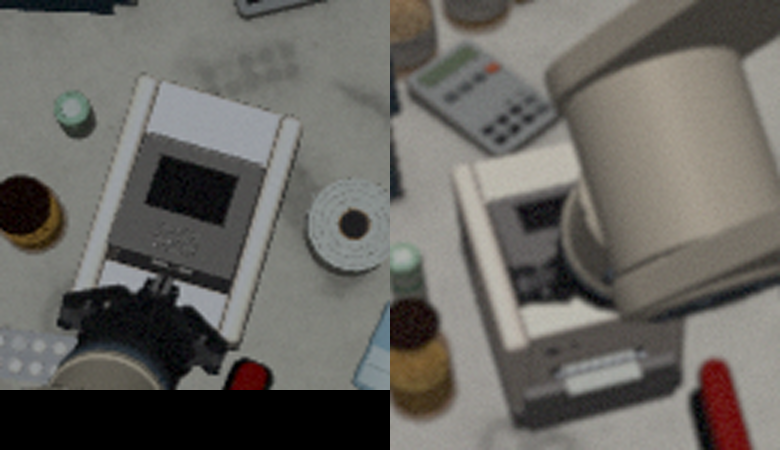

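Top crop: the fingertips, at about (160,283), are just ahead of the raised edge at about (170,265), with no contact force. I'll go under the edge and lift along the arc.

Call:
play_rows(
  moves=[
    [[-0.0052,0,0.0028],[0,0,0],0],
    [[-0.0052,0,0.0028],[0,0,0],0],
    [[-0.0052,0,0.0028],[0,0,0],0],
    [[0,0,0],[0,0,0],0],
  ],
)

```text
clock: 11.1
eef_pos: [494.6, 158.9, 129.8]
tcp_rot: [3.141, 0.499, 2.82]
contact_force: [-9.5, 5.2, 1.8]
opening: 0.002
```

Call:
play_rows(
  moves=[
    [[-0.006,0,-0.0038],[0,0,0],0],
    [[-0.006,0,-0.0038],[0,0,0],0],
    [[-0.006,0,-0.0038],[0,0,0],0],
    [[-0.006,0,-0.0038],[0,0,0],0],
    [[0,0,0],[0,0,0],0],
  ],
)

```text
clock: 11.6
eef_pos: [508.9, 154.7, 156.1]
tcp_rot: [3.14, 0.501, 2.819]
contact_force: [-0.5, 0.3, -0.5]
opening: -0.005
```

```bash
python3 snap.py a5
```

```text
11.7 [ 0.527  0.189  2.184 -0.755  0.552 -0.112] [508.1 154.6 155.3] [3.141 0.5   2.82 ] [-0.1   0.58 -0.27]
tcp in printer [-36.5  -0.3 155.3]
```

View pics/a5.png

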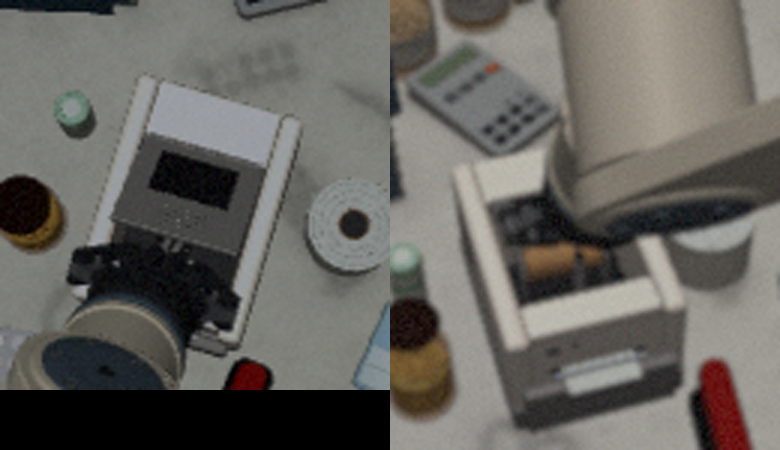

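The cover is raised further: its front edge is now along (110,215)-(245,255), with the tips under it. The printer's corners at (148,75) and (298,120) haven't moved, despite a brief 11 N at first touch. Continuing along the arc.

Call:
play_rows(
  moves=[
    [[-0.0063,0,-0.002],[0,0,0],0],
    [[-0.0063,0,-0.002],[0,0,0],0],
    [[-0.0063,0,-0.002],[0,0,0],0],
    [[-0.0063,0,-0.002],[0,0,0],0],
    [[-0.0063,0,-0.002],[0,0,0],0],
    [[0,0,0],[0,0,0],0],
  ],
)

```text
clock: 12.3
eef_pos: [530.6, 147.5, 180.1]
tcp_rot: [3.14, 0.501, 2.819]
contact_force: [-0.1, 0.3, 0.4]
opening: 0.001
```

Call:
play_rows(
  moves=[
    [[-0.005,0,0.0004],[0,0,0],0],
    [[-0.005,0,0.0004],[0,0,0],0],
    [[-0.005,0,0.0004],[0,0,0],0],
    [[-0.005,0,0.0004],[0,0,0],0],
    [[-0.005,0,0.0004],[0,0,0],0],
    [[0,0,0],[0,0,0],0],
  ],
)

```text
clock: 12.9
eef_pos: [552.1, 140.1, 189.7]
tcp_rot: [3.141, 0.501, 2.82]
contact_force: [0.0, -0.0, -0.6]
opening: 0.002
```

```bash
python3 snap.py a6
```

```text
13.0 [ 0.449  0.176  2.095 -0.639  0.594 -0.314] [551.3 140.1 189.3] [3.142 0.5   2.82 ] [ 0.16 -0.23 -0.26]
tcp in printer [  9.1  -0.4 189.3]
```

View pics/a6.png

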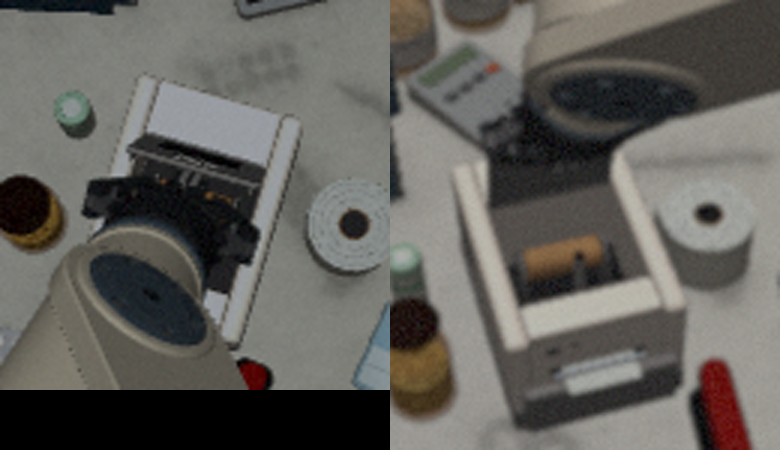

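The cover is now about 75° up, its edge seen end-on from (130,145) to (262,185). I'll push it past upright.

Call:
play_rows(
  moves=[
    [[-0.0048,0,0.0012],[0,0,0],0],
    [[-0.0048,0,0.0012],[0,0,0],0],
    [[-0.0048,0,0.0012],[0,0,0],0],
    [[-0.0048,0,0.0012],[0,0,0],0],
    [[-0.0048,0,0.0012],[0,0,0],0],
    [[-0.0042,0,0.0027],[0,0,0],0],
    [[-0.0042,0,0.0027],[0,0,0],0],
    [[-0.0042,0,0.0027],[0,0,0],0],
    [[0,0,0],[0,0,0],0],
    [[0,0,0],[0,0,0],0],
  ],
)

```text
clock: 14.0
eef_pos: [588.1, 127.7, 194.4]
tcp_rot: [-3.141, 0.5, 2.82]
contact_force: [0.3, -0.4, 0.4]
opening: 0.006
```

```bash
python3 snap.py a7
```

```text
14.1 [ 0.391  0.21   2.035 -0.599  0.589 -0.406] [588.  127.9 194.4] [-3.141  0.5    2.82 ] [-0.54 -0.43 -0.06]
tcp in printer [ 47.8  -0.3 194.4]
```

View pics/a7.png

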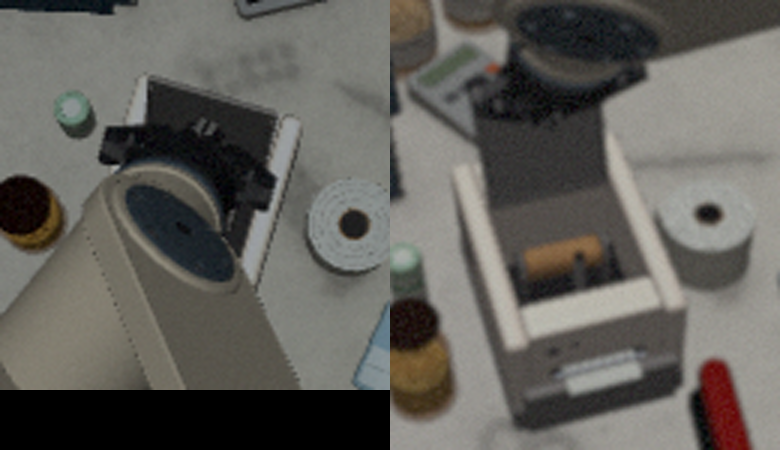

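The cover has fallen open past upright: its underside is visible from above, with the far edge along (148,80)-(278,117). Force is about zero. Withdrawing.

Call:
play_rows(
  moves=[
    [[0.018,0,-0.0193],[0,0,0],0],
    [[0.018,0,-0.0193],[0,0,0],0],
    [[0.018,0,-0.0193],[0,0,0],0],
    [[0.018,0,-0.0193],[0,0,0],0],
    [[0.018,0,-0.0193],[0,0,0],0],
    [[0.018,0,-0.0193],[0,0,0],0],
    [[0,0,-0.03],[0,0,0],0],
    [[0,0,-0.03],[0,0,0],0],
    [[0,0,0],[0,0,0],0],
    [[0,0,0],[0,0,0],0],
    [[0,0,0],[0,0,0],0],
    [[0,0,0],[0,0,0],0],
    [[0,0,0],[0,0,0],0],
    [[0,0,0],[0,0,0],0],
  ],
)

```text
clock: 15.5
eef_pos: [418.3, 184.2, 296.4]
tcp_rot: [-3.141, 0.499, 2.82]
contact_force: [-0.3, -0.6, 0.4]
opening: 0.001
```

```bash
python3 snap.py a8; python3 -c "
from rig import *
from h import *
f=grab_frame('top');p=[542.8,143.3,-.323]
for th in (1.57,1.85):
  print(th,(proj(f,P(p,[[45-100*np.cos(th),y,115.5+100*np.sin(th)] for y in(50,-50)]))-[250,140])*3)"
```

```text
15.6 [ 0.729 -0.125  2.128 -0.538  0.948 -0.244] [418.3 184.3 296.7] [-3.141  0.5    2.82 ] [-0.56 -0.36 -0.02]
tcp in printer [-131.    -0.7  296.7]
1.57 [[136.09631747 112.46991634]
 [267.06799925 151.806543  ]]
1.85 [[147.70756035  78.35781953]
 [277.78274497 117.23032284]]
```

View pics/a8.png

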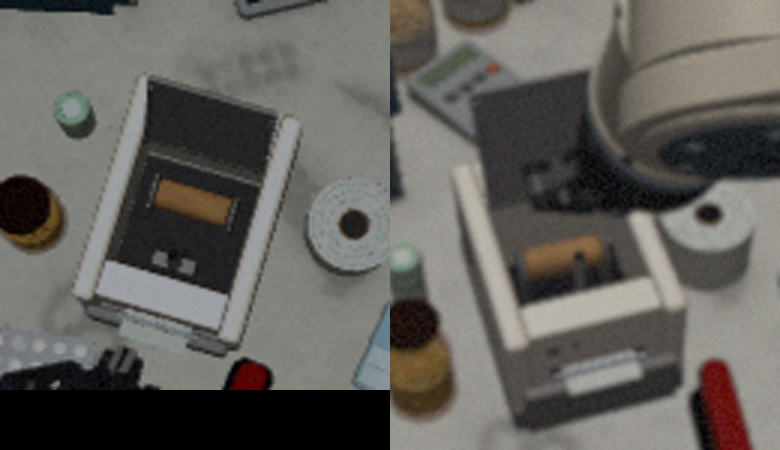

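The cover's far edge, at (148,80)-(278,117), matches the prediction for 1.85 rad within a pixel or two. The printer, vial, jar, roll and stapler are where they were, and the hand is clear. Handing in.

```bash
python3 -c "
from rig import *
print(sign_off())"
```

```text
the job is handed in; nothing more can be done
None
```

The roll compartment is open, and I handed the job in at about 15.7 s on the robot's clock.

- **Press:** I pressed the ribs once, down to the hard stop (about 6.5 mm, 7.6 N), and took the hand away. The cover popped up and was still up about 2 s later.
- **Opening:** I put the shut fingertips under the raised front edge and swung the cover past upright. It fell open on its stop, and I withdrew the hand.
- **Final check:** In the last top image the cover's edge is within a pixel or two of where 1.85 rad (fully open) would put it. The force reading was down to noise and the hand was clear.
- **Surroundings:** The printer, vial, jar and roll were unmoved in the images. The stapler and blister were partly outside the crops but looked in place where visible. I did not check the scissors and tablet cutter again, but the hand went nowhere near them.
- **Disagreement:** There was a brief sideways push of about 11 N, more than planned, when the fingertips first met the edge. The printer did not visibly move. My two camera fits of its pose differed by about 5 mm, and that caused no trouble.

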